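# Index the cue jig by one hole

## Robot

A 7-joint arm with a two-finger parallel gripper is mounted at the origin on the work surface. World frame = base frame: x ahead of the robot, y to its left, z up, the work surface at z = 0. Lengths are in m, angles in rad, forces in N, time in s.
With the tool pointing down it reaches from about 0.4 to 0.875 m from the base axis. Payload 19.3 kg.
Tool frame: the origin (TCP) lies at the very end of the fingers, on their centre line; the grasp point (between the pads) lies 19 mm behind it; z points along the fingers, y is the line along which they close (so a half turn about z gives the same grasp; the last joint's range is limited). The gripper opens to 85 mm and grips with 20 to 120 N. Pads are 22 mm wide; open, the fingers measure 114 mm over their backs; the gripper's body (76 mm by 85 mm) begins 54 mm behind the grasp point. The pads swing forward as they close: fully open they stand 13 mm farther back than shut.
Start: joints at [1.101, 0.521, -0.036, 1.599, 0.021, 1.021, -0.113], TCP at [0.243, -0.576, 0.203] pointing down, gripper open.
Joint ranges: [-2.91, 2.91], [-0.3, 2.13], [-1.5, 1.42], [0.17, 2.43], [-1.26, 4.41], [0.16, 1.93], [-2.52, 2.52]. Speed limits (rad/s): [1.89, 1.89, 2.39, 2.39, 3.01, 3.01, 3.01].

## Interface

Orientations are given as a rotation vector (axis times angle).
In Python, from workcell import robot gives the robot as it stands.
- The arm moves only by the tool step_arm, never from a script. Its argument "steps" is a list of rows, each an object of numbers: "jaw": the opening, from -1 (shut) to 1 (fully open), so that 0 is half open; "x", "y", "z": the shift along the tool's x, y, z each as a share of 300 mm, from -1 to 1; "wx", "wy", "wz": the turn, a rotation vector about the tool's x, y, z each as a share of pi/2 rad, from -1 to 1. A call has 1 to 12 rows; each row is the pose to reach, as a shift and turn from the pose commanded when the call began, along the tool's axes at that moment; what a row does not reach only later rows make up. A row lasts 1/10 s, in which the tool goes at most 50 mm and 8.59 degrees, less where a joint would pass 70% of its speed; a pose out of reach is approached as far as the arm can. A call with a number of a shift or a turn outside -1 to 1 is refused whole. A call with a gripper value outside its range is refused whole. The fingers move at their own pace and stop on an object; "grip_force" is the grip in N (left out, the last holds). Time passes only in rows, so rows that repeat a pose let the fingers close. It gives the time, the measured TCP pose, the force, the opening and the grip force at its end, in the units of the state.
- robot.state(): the state, without advancing time (a new reading comes with each control period).
- robot.get_image(name): name is "scene" or "side" or "wrist"; returns (picture, depth): 420x560x3 uint8, red, green, blue; 420x560 float32, m along the optical axis (not along the pixel's ray), 0 where there is no reading.
- robot.calibration(name): a dict with "mtx" (3x3 intrinsics, pixels), "extrinsics" (4x4, takes a point from camera to world coordinates). Camera axes: x right, y down, z forward; pixel columns grow to the right and rows downward; lengths in m; the calibration is good to about 2 mm. A picture is of the moment at which its call begins: read the wrist's pose just before it. calibration takes no time and is no camera call; for the wrist camera it gives the pose at the moment of the call.
- robot.close_job(): hands the job in; it is judged then, once.
Trained networks look in the newest picture that a camera, given by its name, has taken for a name from the list of things; names that differ only in an ending like _2 or _b are one class to them, and where a whole thing is asked for, a point or a joint stands for the part that bears it (a point fixed in the world has none). Each returns a list of dicts, best first, with "confidence" (0 to 1); they miss things now and then, are a little off and sometimes report something else, mostly with a low value. They report only what shows in the picture. A call takes as long as a camera call.
- robot.find_in(query, camera): "xyz" ([x, y, z] in m, in world coordinates, good to about 4 mm: the middle of the surface that is visible of it).
The state is a dict: "clock": time; "joint_positions": joint angles; "joint_vel": joint speeds; "effort": joint torques, N m; "ee_pos": TCP position; "orientation": TCP orientation; "wrist_force": force on the tool from outside, world axes, zero at the start; "torque": the same for the moment, N m; "opening": finger opening in m; "grip_force": force on a finger pad.
Only numpy, scipy, OpenCV 4.12 (cv2) and the standard library are available. Lean on these libraries where they do the work, as an engineer would, in place of code of your own. Each camera call takes 0.05 s, during which the arm holds its last target. There are 200 camera calls.

## Task

Set the cue jig to its next angle: hook a fingertip through the pull ring from below its upper rim, lift the spring pin clear of its hole, swing the arm over by one hole to the one marked by the pointed marker peg (not the flat cap), and let the pin spring fully home there. Use the fingertips only as a hook and be gentle: do not pinch or grip the ring, do not force the jig, leave the loose things where they are, and finish clear.

Things in the scene. Friction and masses are not known exactly. Their poses are not given: they have to be found in the camera images.
- jig: angle jig, fixed: aluminium plate 310 x 310 x 28 mm. Origin on the swing arm's pivot axis at table height; the plate reaches 255 mm along its -x (towards the robot), 55 mm along +x, 155 mm to each side. In its top are five 13 mm index holes on an arc of radius 180 mm about the pivot, at arm angles -30, -15, 0, 15, 30 degrees
- pivot (a point): point on the pivot axis at the top of the plate, 28 mm above the table; axes as the jig's
- swing_arm (a joint): turn of the swing arm about the pivot, rad, anticlockwise from above, stops at +-0.56. At 0 (start, middle hole) it points from the pivot along the jig's -x, towards the robot; positive takes its near end to the jig's -y. Holes are 0.262 rad (15 degrees, 47 mm at the pin) apart. With the pin up it turns easily (about 1 N at the pin) and stays where it is left
- blank_end (a point): near end of the wooden cue blank (29 mm thick) clamped on top of the dark steel arm, on the blank's axis, 115 mm from the pivot and 73 mm above the table; its clamps reach 93 mm. The round steel boss that carries the pin at the arm's near end is 38 mm across, its top 62 mm above the table
- index_pin (a joint): lift of the spring index pin, m: 0 fully home, 0.013 and more clear of the plate, stop at 0.030. A spring drives it down: lifting takes about 6 N at first, 9 N at 0.020. Let down between holes it stays up on the plate at about 0.013; its round tip finds a hole from about 4 mm off
- ring_center (a point): centre of the pull ring on the pin's top, 180 mm from the pivot, 105 mm above the table with the pin home; moves with pin and arm. Upright steel ring, 60 mm inside, 72 mm outside, 6 mm round wire, rigid with the pin. x is the axis of its opening and points along the arm to the pivot, away from the robot; z is up
- pin_tip (a point): lower tip of the pin, on its axis, 90 mm below the ring's centre
- marker_peg: slim turned marker peg with a waist and pointed head, 36 mm tall, 18 mm foot, fixed in the plate 45 mm outside (on the robot's side of) the hole next to the middle one, on one side or the other: it marks the hole wanted. Origin at its foot, on top of the plate
- flat_cap: plain flat disc 5 mm tall, 18 mm across, fixed in the same place in front of the neighbouring hole on the other side: means nothing. Origin at its foot
- ferrule: bystander: small plain brass tube, 24 mm across, 28 mm tall, upright on the jig's plate; loose, origin under its centre
- chalk: bystander: 22 mm cube of cue chalk on the jig's plate; loose, origin under its centre
- oil_jar: bystander: glass jar with steel cap, 56 mm across, 75 mm tall, on the table beside the jig; loose, origin under its centre
- wrench: bystander: steel wrench lying on the table beside the jig; loose, origin under its centre
- tape_roll: bystander: roll of paper tape, 84 mm across, 24 mm tall, lying on the table; loose, origin under its centre
- screwdriver: bystander: screwdriver lying on the table; loose, origin under its centre
- cue_offcut: bystander: square wooden offcut 30 x 110 x 30 mm on the table; loose, origin under its centre

How it is judged:
On the way, in this order (a step that is already met when the one before it is completed fails the run):
1. the pin is lifted clear of the plate (value of joint index_pin above 0.013 m), for 0.1 s.
2. the pin is fully home in the marked hole (value of joint index_pin below 0.003 m and horizontal distance between pin_tip and marker_peg below 0.052 m), for 0.2 s.
At the end, for the whole second after the job is handed in: The pin is home (within 3 mm of fully down) in the hole beside the marker peg (pin axis within 52 mm of the peg's axis, 45 mm nominal), and the arm is at rest (all of step 2 and velocity of joint swing_arm between -0.05 and 0.05 rad/s); the robot touches nothing.
It fails at once if a loose bystander is lifted or pushed away (more than 20 mm) (distance of any of ferrule, chalk, oil_jar, wrench, tape_roll, screwdriver, cue_offcut from where it was at the start of the episode above 0.02 m).
It fails at once if the jig is forced or the ring is pinched: more than 35 N between the fingers and any part of the jig (contact force between the fingers and jig above 35 N).
It also fails if it takes over 32 s, if anything falls off the work surface, if the arm or the gripper's body presses on something with over 40 N, if the wrist force passes 120 N, or if a joint passes its speed limit or range.

## Working session

There is one attempt and no reset: what is moved stays moved. The work goes in short steps, Python scripts to look and compute and a tool call to move; the robot and the scene stay as the last step left them, time stands still between calls to the robot, and variables do not carry over. Pictures are saved under pics/ and viewed, at most 10 in all, crops included, and the job is handed in when it is done.

Besides the shell and the picture viewer there is one more tool, called after "Request:" as name([rows], argument=value, ...), one row to a line, values as JSON. step_arm: Moves the arm, as the interface text tells. Its arguments: {"type":"object","properties":{"steps":{"type":"array","items":{"type":"object","properties":{"jaw":{"type":"number"},"x":{"type":"number","minimum":-1,"maximum":1},"y":{"type":"number","minimum":-1,"maximum":1},"z":{"type":"number","minimum":-1,"maximum":1},"wx":{"type":"number","minimum":-1,"maximum":1},"wy":{"type":"number","minimum":-1,"maximum":1},"wz":{"type":"number","minimum":-1,"maximum":1}}}},"grip_force":{"type":"number"}},"required":["steps"]}

```bash
mkdir -p pics
python3 - <<'E'
from workcell import robot
import cv2,numpy as np
s=robot.state();print(s['clock'],s['ee_pos'],s['orientation'],s['opening'],s['wrist_force'])
for c in ['scene','side']:
    im,d=robot.get_image(c);cv2.imwrite(f'pics/{c}0.png',im[:,:,::-1])
    for q in ['marker_peg','flat_cap','ring_center','blank_end','ferrule','chalk','oil_jar','jig']:
        print(c,q,[(np.round(r['xyz'],3).tolist(),round(r['confidence'],2)) for r in robot.find_in(q,c)[:3]])
print(robot.state()['clock'])
E
```

```text
0.0 [ 0.2430891  -0.57540233  0.20293173] [-3.07797481e+00 -6.23585426e-01  4.87975772e-04] 0.08526928304337406 [ 0.75404836  0.50147907 -0.13086826]
scene marker_peg [([0.529, 0.04, 0.041], 0.62)]
scene flat_cap [([0.574, -0.02, 0.106], 0.25)]
scene ring_center [([0.566, -0.019, 0.107], 0.48)]
scene blank_end [([0.714, 0.001, 0.073], 0.95), ([0.679, 0.01, 0.031], 0.23)]
scene ferrule [([0.565, 0.098, 0.049], 0.5)]
scene chalk [([0.666, -0.138, 0.044], 0.4)]
scene oil_jar [([0.514, 0.202, 0.054], 0.9)]
scene jig [([0.682, 0.015, 0.031], 0.85)]
side marker_peg [([0.527, 0.032, 0.043], 0.69), ([0.633, -0.256, 0.031], 0.68)]
side flat_cap [([0.535, -0.082, 0.035], 0.62)]
side ring_center [([0.565, -0.024, 0.105], 0.73)]
side blank_end [([0.658, -0.025, 0.077], 0.8)]
side ferrule [([0.554, 0.089, 0.051], 0.76)]
side chalk [([0.66, -0.146, 0.043], 0.74)]
side oil_jar [([0.49, 0.178, 0.054], 0.85)]
side jig [([0.62, -0.044, 0.03], 0.77), ([0.405, 0.12, 0.018], 0.44), ([0.661, -0.149, 0.046], 0.22)]
0.9
```

View pics/scene0.png

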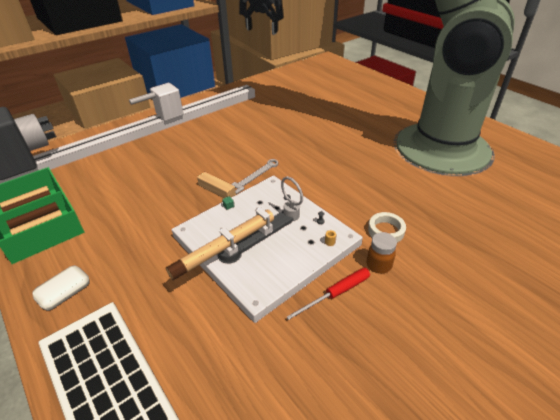

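View pics/side0.png

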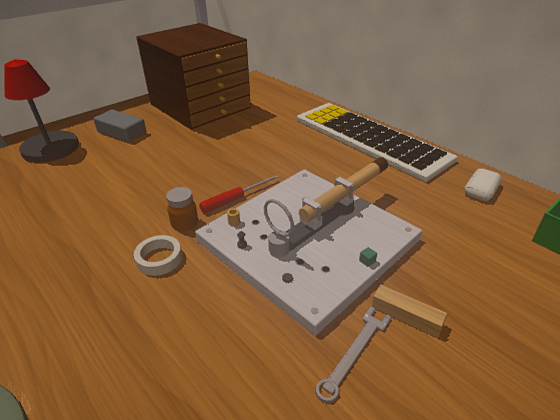

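The peg stands left of the middle hole (scene ~(321,217), side ~(241,240)), and the cap is to the right of it (side ~(287,277)). That means the swing goes one hole to +y, joint -0.262. I'll hook the ring from the pivot side with shut fingers tilted 45°, since that suits the wrist's joint range. First I'll fit the ring from depth and compute the moves.

```bash
cat > h.py <<'E'
from workcell import robot
import numpy as np
from scipy.spatial.transform import Rotation as Ro
def cloud(c):
    im,d=robot.get_image(c);k=robot.calibration(c);K=k['mtx'];T=k['extrinsics']
    v,u=np.nonzero(d>0);z=d[v,u]
    p=np.c_[(u-K[0][2])/K[0][0]*z,(v-K[1][2])/K[1][1]*z,z]
    return p@np.array(T)[:3,:3].T+np.array(T)[:3,3],im
def ring(c,near,zlo=.085,zhi=.17):
    p,_=cloud(c);m=(np.hypot(*(p[:,:2]-near).T)<.045)&(p[:,2]>zlo)&(p[:,2]<zhi);return p[m]
def tool(yaw,t):
    z=np.array([-np.cos(yaw)*np.sin(t),-np.sin(yaw)*np.sin(t),-np.cos(t)])
    y=np.array([np.sin(yaw),-np.cos(yaw),0]);return np.c_[np.cross(y,z),y,z]
def delta(p,R):
    s=robot.state();R0=Ro.from_rotvec(s['orientation'])
    d=R0.inv().apply(np.array(p)-s['ee_pos'])/.3
    w=(R0.inv()*Ro.from_matrix(R)).as_rotvec()/(np.pi/2)
    print('d',np.round(d,3),'w',np.round(w,3));return d,w
def show():
    s=robot.state();print(s['clock'],np.round(s['ee_pos'],4),np.round(s['wrist_force'],1),np.round(s['joint_positions'],2),s['opening'])
E
python3 - <<'E'
from h import *
for c in ['scene','side']:
    p=ring(c,[.566,-.021])
    m=p.mean(0);_,_,vt=np.linalg.svd(p[:,:2]-m[:2]);
    print(c,len(p),m,p.min(0),p.max(0),'dir',vt[0],'mid',(np.percentile(p,2,0)+np.percentile(p,98,0))/2)
delta([.62,-.018,.24],tool(.06,np.pi/4))
delta([.43,-.30,.28],tool(.06,np.pi/8))
E
```

```text
scene 145 [ 0.56887654 -0.01850962  0.11826513] [ 0.5642932  -0.05540944  0.08503342] [0.57368665 0.01564229 0.14144578] dir [-0.06040738  0.99817381] mid [ 0.56885626 -0.02005426  0.11322337]
side 243 [ 0.5678791  -0.02557469  0.1175871 ] [ 0.56357609 -0.05704552  0.08530434] [0.57331878 0.01237282 0.13983744] dir [ 0.05712115 -0.99836725] mid [ 0.56833737 -0.0227755   0.11276889]
d [ 1.88  -1.224 -0.122] w [ 0.085 -0.495  0.205]
d [ 0.931 -0.604 -0.255] w [ 0.042 -0.248  0.214]
```

Request:
step_arm([
  {"jaw": -1, "x": 0, "y": 0, "z": -0.25},
  {"jaw": -1, "x": 0.93, "y": -0.6, "z": -0.26, "wx": 0.04, "wy": -0.25, "wz": 0.21},
  {"jaw": -1, "x": 0.93, "y": -0.6, "z": -0.26, "wx": 0.04, "wy": -0.25, "wz": 0.21},
  {"jaw": -1, "x": 0.93, "y": -0.6, "z": -0.26, "wx": 0.04, "wy": -0.25, "wz": 0.21},
  {"jaw": -1, "x": 0.93, "y": -0.6, "z": -0.26, "wx": 0.04, "wy": -0.25, "wz": 0.21},
  {"jaw": -1, "x": 0.93, "y": -0.6, "z": -0.26, "wx": 0.04, "wy": -0.25, "wz": 0.21},
  {"jaw": -1, "x": 0.93, "y": -0.6, "z": -0.26, "wx": 0.04, "wy": -0.25, "wz": 0.21},
  {"jaw": -1, "x": 0.93, "y": -0.6, "z": -0.26, "wx": 0.04, "wy": -0.25, "wz": 0.21},
  {"jaw": -1, "x": 0.93, "y": -0.6, "z": -0.26, "wx": 0.04, "wy": -0.25, "wz": 0.21},
  {"jaw": -1, "x": 0.93, "y": -0.6, "z": -0.26, "wx": 0.04, "wy": -0.25, "wz": 0.21},
])

```text
schema error: expected keys jaw, x, y, z, wx, wy, wz
```

Run:
```python
from h import *
show();delta([.63,-.018,.22],tool(.06,np.pi/4))
```

```text
1.0 [ 0.2433 -0.5757  0.2035] [-0.4  0.2 -0.3] [ 1.1   0.52 -0.04  1.6   0.02  1.02 -0.11] 0.08533561925421265
d [ 1.911 -1.211 -0.055] w [ 0.085 -0.495  0.205]
```

Request:
step_arm([
  {"jaw": -1, "x": 0, "y": 0, "z": -0.25, "wx": 0, "wy": 0, "wz": 0},
  {"jaw": -1, "x": 0.93, "y": -0.6, "z": -0.26, "wx": 0.04, "wy": -0.25, "wz": 0.21},
  {"jaw": -1, "x": 0.93, "y": -0.6, "z": -0.26, "wx": 0.04, "wy": -0.25, "wz": 0.21},
  {"jaw": -1, "x": 0.93, "y": -0.6, "z": -0.26, "wx": 0.04, "wy": -0.25, "wz": 0.21},
  {"jaw": -1, "x": 0.93, "y": -0.6, "z": -0.26, "wx": 0.04, "wy": -0.25, "wz": 0.21},
  {"jaw": -1, "x": 0.93, "y": -0.6, "z": -0.26, "wx": 0.04, "wy": -0.25, "wz": 0.21},
  {"jaw": -1, "x": 0.93, "y": -0.6, "z": -0.26, "wx": 0.04, "wy": -0.25, "wz": 0.21},
  {"jaw": -1, "x": 0.93, "y": -0.6, "z": -0.26, "wx": 0.04, "wy": -0.25, "wz": 0.21},
  {"jaw": -1, "x": 0.93, "y": -0.6, "z": -0.26, "wx": 0.04, "wy": -0.25, "wz": 0.21},
  {"jaw": -1, "x": 0.93, "y": -0.6, "z": -0.26, "wx": 0.04, "wy": -0.25, "wz": 0.21},
])

```text
clock: 2.0
ee_pos: [0.4312, -0.3002, 0.2815]
orientation: [3.062, 0.105, -0.613]
wrist_force: [-0.9, -0.6, -1.0]
opening: 0.0002
grip_force: 0.0
```

Run:
```python
from h import *
show();delta([.63,-.018,.22],tool(.06,np.pi/4))
```

```text
2.0 [ 0.4312 -0.3002  0.2815] [-0.9 -0.6 -1. ] [ 0.37  0.5   0.01  1.51  0.17  1.5  -1.16] 0.0001954581733871675
d [ 0.748 -0.893 -0.093] w [ 0.005 -0.248  0.004]
```

Request:
step_arm([
  {"jaw": -1, "x": 0.75, "y": -0.89, "z": -0.09, "wx": 0, "wy": -0.25, "wz": 0},
  {"jaw": -1, "x": 0.75, "y": -0.89, "z": -0.09, "wx": 0, "wy": -0.25, "wz": 0},
  {"jaw": -1, "x": 0.75, "y": -0.89, "z": -0.09, "wx": 0, "wy": -0.25, "wz": 0},
  {"jaw": -1, "x": 0.75, "y": -0.89, "z": -0.09, "wx": 0, "wy": -0.25, "wz": 0},
  {"jaw": -1, "x": 0.75, "y": -0.89, "z": -0.09, "wx": 0, "wy": -0.25, "wz": 0},
  {"jaw": -1, "x": 0.75, "y": -0.89, "z": -0.09, "wx": 0, "wy": -0.25, "wz": 0},
  {"jaw": -1, "x": 0.75, "y": -0.89, "z": -0.09, "wx": 0, "wy": -0.25, "wz": 0},
  {"jaw": -1, "x": 0.75, "y": -0.89, "z": -0.09, "wx": 0, "wy": -0.25, "wz": 0},
  {"jaw": -1, "x": 0.75, "y": -0.89, "z": -0.09, "wx": 0, "wy": -0.25, "wz": 0},
  {"jaw": -1, "x": 0.75, "y": -0.89, "z": -0.09, "wx": 0, "wy": -0.25, "wz": 0},
])

```text
clock: 3.0
ee_pos: [0.6654, 0.0252, 0.2752]
orientation: [2.998, 0.235, -0.769]
wrist_force: [0.0, 4.7, -0.9]
opening: -0.0002
grip_force: 0.0
```

Run:
```python
from h import *
import cv2
show()
im=robot.get_image('side')[0];im2=robot.get_image('wrist')[0]
a=cv2.resize(im[100:340,150:470],(640,480));cv2.imwrite('pics/a1.png',np.vstack([a])[:,:,::-1])
cv2.imwrite('pics/w1.png',im2[:,:,::-1])
print([(r['xyz'],r['confidence']) for r in robot.find_in('ring_center','wrist')])
Y=.059;ex=np.array([np.cos(Y),np.sin(Y),0]);c=np.array([.5686,-.0215,0])
for a,z in [(.042,.092),(-.016,.090),(-.016,.122)]:
    delta(c+a*ex+[0,0,z],tool(Y,np.pi/4))
```

```text
3.0 [0.6654 0.0252 0.2752] [ 0.   4.7 -0.9] [-0.13  0.91 -0.01  0.8   0.02  1.93 -1.55] -0.00018791306405448516
[([0.5716, -0.0235, 0.1093], 0.74)]
d [0.156 0.008 0.574] w [ 0.045 -0.157  0.015]
d [-0.007 -0.004  0.678] w [ 0.045 -0.157  0.015]
d [-0.062 -0.     0.587] w [ 0.045 -0.157  0.015]
```

View pics/a1.png

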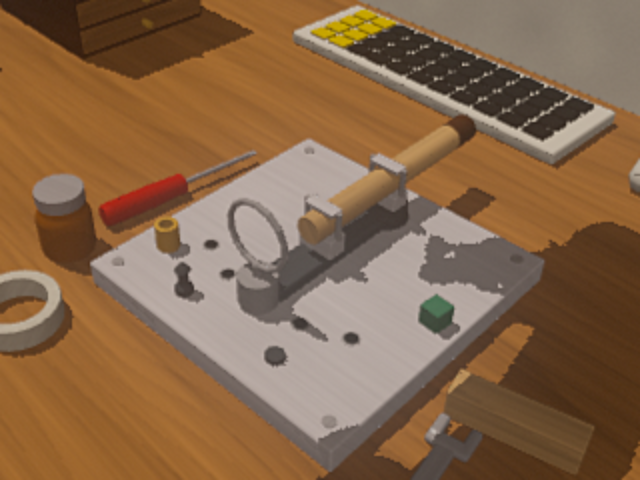

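View pics/w1.png

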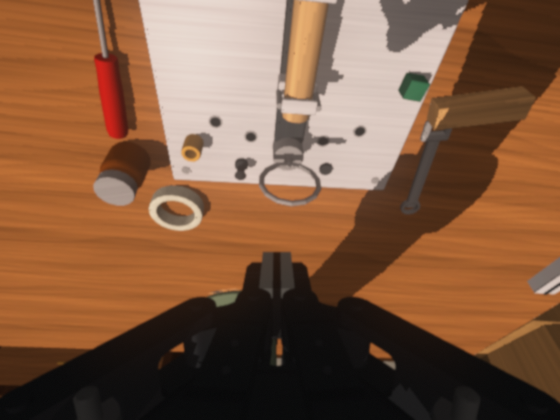

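The side crop shows the jig undisturbed, with the ring at ~(257,235) and the peg at ~(184,280). In the wrist view the ring is at ~(290,184), ahead of the shut fingertips at ~(277,260). Joint 6 is at its limit, so I'll work out what tilt is reachable lower down.

Run:
```python
from h import *
from scipy.optimize import least_squares
D=[(.521,1.599,1.021,np.hypot(.2431,.5754),.2029),(.50,1.51,1.50,np.hypot(.4312,.3002),.2815),(.91,.80,1.93,np.hypot(.6654,.0252),.2752)]
def fk(P,a,b,c):
    H,L1,L2,L3=P;return L1*np.sin(a)+L2*np.sin(a+b)+L3*np.sin(a+b+c),H+L1*np.cos(a)+L2*np.cos(a+b)+L3*np.cos(a+b+c)
f=lambda P:np.ravel([np.subtract(fk(P,*d[:3]),d[3:]) for d in D])
s=least_squares(f,[.36,.45,.45,.3]);P=s.x;print(P,s.fun)
for x,z in [(.68,.22),(.62,.15),(.61,.092),(.553,.09),(.553,.122),(.553,.13)]:
  for t in [30,35,40,45]:
    q=least_squares(lambda q:[*np.subtract(fk(P,*q),(x,z)),sum(q)-np.pi-np.radians(t)],[.9,1.2,1.5]).x
    print(x,z,t,q.round(2))
```

```text
[0.3189453  0.51653978 0.43071333 0.33715496] [ 3.30305829e-05  2.06077767e-03 -9.35062912e-03 -6.92837950e-03
  7.31077816e-03  4.86760169e-03]
0.68 0.22 30 [0.98 0.82 1.87]
0.68 0.22 35 [1.06 0.69 2.  ]
0.68 0.22 40 [1.14 0.56 2.14]
0.68 0.22 45 [1.24 0.4  2.29]
0.62 0.15 30 [0.9  1.14 1.62]
0.62 0.15 35 [0.97 1.05 1.73]
0.62 0.15 40 [1.03 0.96 1.85]
0.62 0.15 45 [1.1  0.86 1.96]
0.61 0.092 30 [0.95 1.21 1.51]
0.61 0.092 35 [1.01 1.12 1.63]
0.61 0.092 40 [1.07 1.02 1.75]
0.61 0.092 45 [1.14 0.93 1.86]
0.553 0.09 30 [0.86 1.41 1.4 ]
0.553 0.09 35 [0.91 1.33 1.51]
0.553 0.09 40 [0.97 1.25 1.62]
0.553 0.09 45 [1.03 1.17 1.72]
0.553 0.122 30 [0.82 1.4  1.45]
0.553 0.122 35 [0.88 1.32 1.56]
0.553 0.122 40 [0.94 1.24 1.66]
0.553 0.122 45 [1.   1.16 1.77]
0.553 0.13 30 [0.81 1.39 1.46]
0.553 0.13 35 [0.87 1.32 1.57]
0.553 0.13 40 [0.93 1.24 1.67]
0.553 0.13 45 [0.99 1.16 1.78]
```

Run:
```python
from h import *
Y=.059;ex=np.array([np.cos(Y),np.sin(Y),0]);c=np.array([.5686,-.0215,0])
delta(c+.05*ex+[0,0,.15],tool(Y,np.radians(40)))
```

```text
d [0.079 0.017 0.394] w [ 0.044 -0.102  0.017]
```

Request:
step_arm([
  {"jaw": -1, "x": 0.08, "y": 0.02, "z": 0.39, "wx": 0.04, "wy": -0.1, "wz": 0.02},
  {"jaw": -1, "x": 0.08, "y": 0.02, "z": 0.39, "wx": 0.04, "wy": -0.1, "wz": 0.02},
  {"jaw": -1, "x": 0.08, "y": 0.02, "z": 0.39, "wx": 0.04, "wy": -0.1, "wz": 0.02},
  {"jaw": -1, "x": 0.08, "y": 0.02, "z": 0.39, "wx": 0.04, "wy": -0.1, "wz": 0.02},
  {"jaw": -1, "x": 0.08, "y": 0.02, "z": 0.39, "wx": 0.04, "wy": -0.1, "wz": 0.02},
  {"jaw": -1, "x": 0.08, "y": 0.02, "z": 0.39, "wx": 0.04, "wy": -0.1, "wz": 0.02},
])

```text
clock: 3.75
ee_pos: [0.6212, -0.0179, 0.1542]
orientation: [2.931, 0.085, -1.052]
wrist_force: [-0.2, -0.7, 0.1]
opening: 0.0003
grip_force: 0.0
```

Run:
```python
from h import *
show()
Y=.059;ex=np.array([np.cos(Y),np.sin(Y),0]);c=np.array([.5686,-.0215,0])
delta(c+.05*ex+[0,0,.15],tool(Y,np.radians(40)))
delta(c+.045*ex+[0,0,.094],tool(Y,np.radians(44)))
```

```text
3.75 [ 0.6212 -0.0179  0.1542] [-0.2 -0.7  0.1] [-0.15  1.05  0.2   0.93 -0.13  1.86 -1.49] 0.00030504817928447337
d [0.002 0.002 0.017] w [ 0.004 -0.006 -0.002]
d [0.108 0.    0.171] w [ 0.004 -0.05  -0.002]
```

Request:
step_arm([
  {"jaw": -1, "x": 0.05, "y": 0, "z": 0.08, "wx": 0, "wy": -0.03, "wz": 0},
  {"jaw": -1, "x": 0.108, "y": 0, "z": 0.17, "wx": 0, "wy": -0.05, "wz": 0},
  {"jaw": -1, "x": 0.108, "y": 0, "z": 0.17, "wx": 0, "wy": -0.05, "wz": 0},
  {"jaw": -1, "x": 0.108, "y": 0, "z": 0.17, "wx": 0, "wy": -0.05, "wz": 0},
])

```text
clock: 4.15
ee_pos: [0.6133, -0.0179, 0.0936]
orientation: [2.885, 0.085, -1.167]
wrist_force: [0.2, -0.9, 0.3]
opening: 0.0002
grip_force: 0.0
```

Run:
```python
from h import *
import cv2
show()
im=robot.get_image('side')[0]
cv2.imwrite('pics/a2.png',cv2.resize(im[150:300,180:420],(800,500))[:,:,::-1])
Y=.059;ex=np.array([np.cos(Y),np.sin(Y),0]);c=np.array([.5686,-.0215,0])
p=ring('side',[.5686,-.0215],.088,.15);p=p[abs((p-c)@ex)<.008];print(len(p),np.percentile(p,[2,50,98],0))
for a,z in [(.042,.092),(-.016,.090),(-.016,.110)]: delta(c+a*ex+[0,0,z],tool(Y,np.pi/4))
```

```text
4.15 [ 0.6133 -0.0179  0.0936] [ 0.2 -0.9  0.3] [-0.14  1.16  0.2   0.9  -0.13  1.87 -1.49] 0.00020338430053670655
234 [[ 0.56439709 -0.05643753  0.08972456]
 [ 0.56775663 -0.03130082  0.12258773]
 [ 0.57220543  0.01085697  0.13891824]]
d [-0.002  0.003  0.015] w [ 0.004 -0.012 -0.002]
d [-0.136  0.003  0.154] w [ 0.004 -0.012 -0.002]
d [-0.183  0.003  0.106] w [ 0.004 -0.012 -0.002]
```

View pics/a2.png

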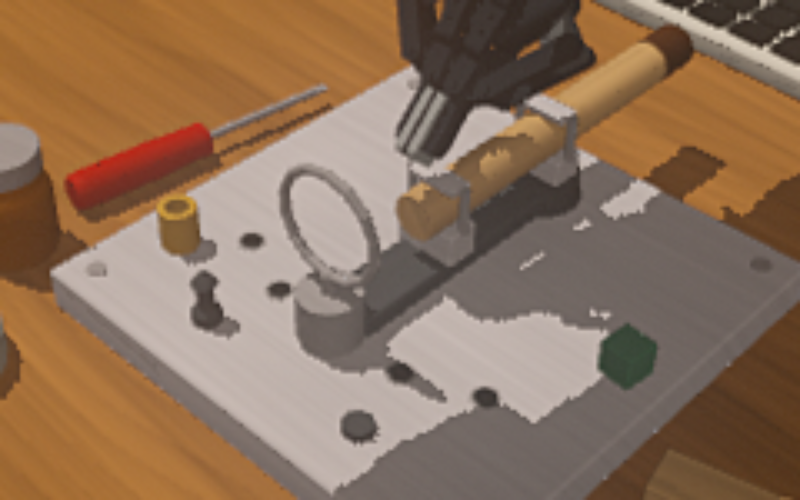

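The fingertip at ~(415,150) looks farther from the ring than the numbers say. I'll check by projecting the TCP into the picture and reading the depth there.

Run:
```python
from h import *
k=robot.calibration('side');K=np.array(k['mtx']);T=np.linalg.inv(k['extrinsics'])
def pr(p):
    q=K@(T[:3,:3]@np.array(p)+T[:3,3]);return q[:2]/q[2]
s=robot.state();
f=lambda uv:(uv-[180,150])*[800/240,500/150]
print('tcp',f(pr(s['ee_pos'])),'ringtop',f(pr([.5686,-.0215,.138])),'blank',f(pr([.6335,-.018,.073])))
p,im=cloud('side');p=p.reshape(420,560,3) if len(p)==235200 else None
if p is not None:
  for u,v in [(415,150),(405,140),(430,165),(425,110)]:
    print(u,v,p[150+int(v*.3),180+int(u*.3)].round(4))
q,_=cloud('wrist');
```

```text
tcp [385.78433355 200.37059971] ringtop [325.22012599 173.40952747] blank [411.59647256 216.86479077]
```

Run:
```python
from h import *
im,d=robot.get_image('side');k=robot.calibration('side');K=np.array(k['mtx']);T=np.array(k['extrinsics'])
for u,v in [(402,145),(410,150),(420,155),(430,150),(425,110),(410,125),(440,130),(420,165),(440,185)]:
    U,V=180+int(u*.3),150+int(v*.3);z=d[V,U];p=T[:3,:3]@np.array([(U-K[0,2])/K[0,0]*z,(V-K[1,2])/K[1,1]*z,z])+T[:3,3]
    print(u,v,im[V,U],z.round(3),p.round(4))
s=robot.state();print(s['ee_pos'],s['orientation'],T[:3,3])
from scipy.spatial.transform import Rotation as R_
print(R_.from_rotvec(s['orientation']).as_matrix().round(2))
```

```text
402 145 [118 111 105] 0.733 [ 0.6285 -0.0127  0.1223]
410 150 [130 123 116] 0.725 [ 0.6264 -0.0224  0.1242]
420 155 [98 91 85] 0.734 [ 0.6348 -0.0216  0.1175]
430 150 [63 54 49] 0.728 [ 0.6363 -0.0273  0.122 ]
425 110 [67 56 52] 0.727 [ 0.6411 -0.0168  0.1398]
410 125 [161 153 145] 0.73 [ 0.6352 -0.0131  0.1322]
440 130 [69 60 56] 0.724 [ 0.642  -0.0285  0.1327]
420 165 [192 179 173] 0.771 [ 0.6538 -0.0032  0.0912]
440 185 [119 106 103] 0.756 [ 0.6487 -0.0239  0.0916]
[ 0.61344966 -0.01765053  0.09406487] [ 2.88599486  0.08531461 -1.16579064] [ 0.21105761 -0.43594162  0.55215973]
[[ 0.72  0.06 -0.69]
 [ 0.04 -1.   -0.05]
 [-0.69  0.01 -0.72]]
```

Run:
```python
from h import *
import cv2
for cam in ['wrist','scene']:
    k=robot.calibration(cam);K=np.array(k['mtx']);T=np.array(k['extrinsics']);s=robot.state()
    im,d=robot.get_image(cam)
    R=Ro.from_rotvec(s['orientation']).as_matrix()
    v,u=np.nonzero(d>0);z=d[v,u];p=np.c_[(u-K[0,2])/K[0,0]*z,(v-K[1,2])/K[1,1]*z,z]@T[:3,:3].T+T[:3,3]
    t=(p-s['ee_pos'])@R
    m=(abs(t[:,0])<.016)&(abs(t[:,1])<.02)&(t[:,2]>-.07)&(t[:,2]<.01)
    print(cam,m.sum(),np.percentile(t[m],[0,2,50,98,100],0).round(4) if m.sum() else '')
    q=K@(T[:3,:3].T@(np.array(s['ee_pos'])-T[:3,3]));print('tcp px',q[:2]/q[2])
cv2.imwrite('pics/w2.png',robot.get_image('wrist')[0][:,:,::-1])
```

```text
wrist 2633 [[-0.0108 -0.0193 -0.07  ]
 [-0.0077 -0.0127 -0.0693]
 [ 0.0109  0.0005 -0.0543]
 [ 0.0127  0.0133 -0.034 ]
 [ 0.0139  0.0195 -0.0311]]
tcp px [275.92543586 247.74069396]
scene 50 [[-0.014  -0.0147 -0.0678]
 [-0.0132 -0.0145 -0.0576]
 [-0.0075 -0.0113 -0.0402]
 [ 0.0075  0.0058 -0.029 ]
 [ 0.0084  0.0064 -0.0275]]
tcp px [276.40381191 203.82332351]
```

View pics/w2.png

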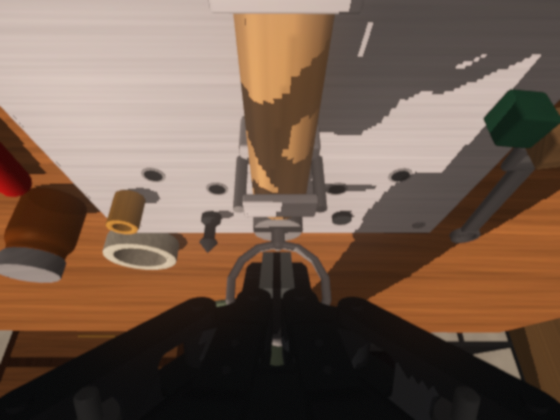

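All three cameras put the real finger ends ~29 mm behind the reported TCP (the wrist view shows the tip at ~(277,255), still short of the ring at ~(278,270)). I'll allow for that and measure the gripper's outline before inserting.

Run:
```python
from h import *
s=robot.state();R=Ro.from_rotvec(s['orientation']).as_matrix()
P=np.vstack([cloud(c)[0] for c in ['scene','side']])
t=(P-s['ee_pos'])@R; t=t[(P[:,2]>.098)&(abs(t[:,0])<.08)&(abs(t[:,1])<.08)]
for a in np.arange(-.16,0,.01):
    m=t[(t[:,2]>=a)&(t[:,2]<a+.01)]
    if len(m): print(round(a,2),len(m),'x',m[:,0].min().round(3),m[:,0].max().round(3),'y',m[:,1].min().round(3),m[:,1].max().round(3))
Y=.059;ex=np.array([np.cos(Y),np.sin(Y),0]);c=np.array([.5686,-.0215,0]);Rt=tool(Y,np.pi/4)
for a,z in [(.035,.096),(-.014,.094),(-.014,.112)]: delta(c+a*ex+[0,0,z]+.029*Rt[:,2],Rt)
```

```text
-0.16 388 x -0.038 0.025 y -0.039 0.038
-0.15 288 x -0.013 0.009 y -0.041 0.04
-0.14 328 x -0.021 0.017 y -0.045 0.042
-0.13 389 x -0.021 0.018 y -0.061 0.058
-0.12 470 x -0.021 0.015 y -0.063 0.062
-0.11 361 x -0.019 0.017 y -0.056 0.06
-0.1 342 x -0.02 0.015 y -0.05 0.051
-0.09 281 x -0.018 0.012 y -0.042 0.044
-0.08 237 x -0.015 0.013 y -0.034 0.035
-0.07 116 x -0.013 0.009 y -0.02 0.022
-0.06 101 x -0.013 0.008 y -0.014 0.015
-0.05 122 x -0.013 0.008 y -0.015 0.014
-0.04 106 x -0.013 0.012 y -0.014 0.015
-0.03 26 x -0.011 0.009 y -0.007 0.008
-0.01 64 x -0.067 -0.058 y -0.02 0.018
d [-0.032  0.004  0.11 ] w [ 0.003 -0.009 -0.001]
d [-0.144  0.003  0.229] w [ 0.003 -0.009 -0.001]
d [-0.186  0.004  0.186] w [ 0.003 -0.009 -0.001]
```

Run:
```python
from h import *
Y=.059;ex=np.array([np.cos(Y),np.sin(Y),0]);c=np.array([.5686,-.0215,0]);Rt=tool(Y,np.pi/4)
for a,z in [(.035,.098),(.012,.096),(-.008,.096)]: delta(c+a*ex+[0,0,z]+.029*Rt[:,2],Rt)
```

```text
d [-0.036  0.004  0.105] w [ 0.003 -0.009 -0.001]
d [-0.087  0.004  0.163] w [ 0.003 -0.009 -0.001]
d [-0.134  0.003  0.21 ] w [ 0.003 -0.009 -0.001]
```

Request:
step_arm([
  {"jaw": -1, "x": -0.036, "y": 0.004, "z": 0.105, "wx": 0.003, "wy": -0.009, "wz": 0},
  {"jaw": -1, "x": -0.036, "y": 0.004, "z": 0.105, "wx": 0.003, "wy": -0.009, "wz": 0},
  {"jaw": -1, "x": -0.06, "y": 0.004, "z": 0.134, "wx": 0.003, "wy": -0.009, "wz": 0},
  {"jaw": -1, "x": -0.087, "y": 0.004, "z": 0.163, "wx": 0.003, "wy": -0.009, "wz": 0},
  {"jaw": -1, "x": -0.11, "y": 0.004, "z": 0.187, "wx": 0.003, "wy": -0.009, "wz": 0},
  {"jaw": -1, "x": -0.134, "y": 0.003, "z": 0.21, "wx": 0.003, "wy": -0.009, "wz": 0},
  {"jaw": -1, "x": -0.134, "y": 0.003, "z": 0.21, "wx": 0.003, "wy": -0.009, "wz": 0},
])

```text
clock: 5.35
ee_pos: [0.5397, -0.0231, 0.0756]
orientation: [2.88, 0.082, -1.192]
wrist_force: [-0.3, -0.4, 0.5]
opening: 0.0001
grip_force: 0.0
```

Run:
```python
from h import *
import cv2
show()
cv2.imwrite('pics/a3.png',cv2.resize(robot.get_image('side')[0][150:300,180:420],(800,500))[:,:,::-1])
Y=.059;ex=np.array([np.cos(Y),np.sin(Y),0]);c=np.array([.5686,-.0215,0]);Rt=tool(Y,np.pi/4)
for a,z in [(-.008,.096),(-.008,.105),(-.008,.125)]: delta(c+a*ex+[0,0,z]+.029*Rt[:,2],Rt)
```

```text
5.35 [ 0.5397 -0.0231  0.0756] [-0.3 -0.4  0.5] [-0.16  1.06  0.19  1.2  -0.12  1.68 -1.47] 9.505734440695625e-05
d [-0.     0.001  0.   ] w [ 0.    -0.    -0.001]
d [-0.022  0.001 -0.021] w [ 0.    -0.    -0.001]
d [-0.069  0.001 -0.068] w [ 0.    -0.    -0.001]
```

View pics/a3.png

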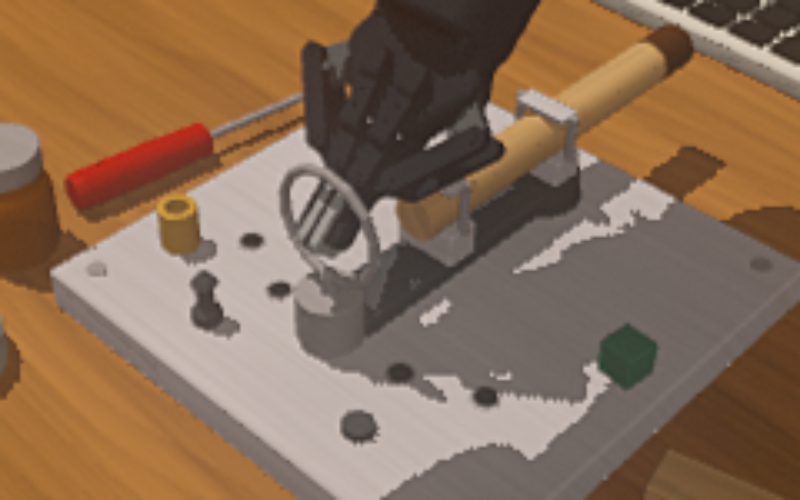

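The shut fingertips (~(325,230)) now reach through the ring without touching it, and force is about zero. I'll lift slowly.

Request:
step_arm([
  {"jaw": -1, "x": -0.012, "y": 0.001, "z": -0.012, "wx": 0, "wy": 0, "wz": 0},
  {"jaw": -1, "x": -0.022, "y": 0.001, "z": -0.022, "wx": 0, "wy": 0, "wz": 0},
  {"jaw": -1, "x": -0.028, "y": 0.001, "z": -0.028, "wx": 0, "wy": 0, "wz": 0},
  {"jaw": -1, "x": -0.034, "y": 0.001, "z": -0.034, "wx": 0, "wy": 0, "wz": 0},
  {"jaw": -1, "x": -0.034, "y": 0.001, "z": -0.034, "wx": 0, "wy": 0, "wz": 0},
])

```text
clock: 5.9
ee_pos: [0.5404, -0.0233, 0.0894]
orientation: [2.88, 0.082, -1.191]
wrist_force: [1.3, -0.5, -5.7]
opening: -0.0001
grip_force: 2.7
```

Run:
```python
from h import *
show()
p=ring('side',[.5686,-.0215],.11,.18);Y=.059;ex=np.array([np.cos(Y),np.sin(Y),0]);c=np.array([.5686,-.0215,0])
p=p[abs((p-c)@ex)<.008];print(np.percentile(p,[2,98],0).round(4))
```

```text
5.9 [ 0.5404 -0.0233  0.0894] [ 1.3 -0.5 -5.7] [-0.16  1.04  0.19  1.2  -0.12  1.7  -1.47] -0.00010233924747497517
[[ 0.5612 -0.0545  0.1116]
 [ 0.5761  0.0078  0.1407]]
```

Request:
step_arm([
  {"jaw": -1, "x": -0.01, "y": 0, "z": -0.01, "wx": 0, "wy": 0, "wz": 0},
  {"jaw": -1, "x": -0.02, "y": 0, "z": -0.02, "wx": 0, "wy": 0, "wz": 0},
  {"jaw": -1, "x": -0.03, "y": 0, "z": -0.03, "wx": 0, "wy": 0, "wz": 0},
  {"jaw": -1, "x": -0.04, "y": 0, "z": -0.04, "wx": 0, "wy": 0, "wz": 0},
  {"jaw": -1, "x": -0.048, "y": 0, "z": -0.048, "wx": 0, "wy": 0, "wz": 0},
  {"jaw": -1, "x": -0.048, "y": 0, "z": -0.048, "wx": 0, "wy": 0, "wz": 0},
  {"jaw": -1, "x": -0.048, "y": 0, "z": -0.048, "wx": 0, "wy": 0, "wz": 0},
])

```text
clock: 6.65
ee_pos: [0.5401, -0.0233, 0.1098]
orientation: [2.88, 0.082, -1.192]
wrist_force: [4.6, -0.3, -9.8]
opening: -0.0002
grip_force: 4.9
```

```bash
cat > sw.py <<'E'
from h import *
Y=.059;c=np.array([.5686,-.0215,0]);piv=c+.18*np.array([np.cos(Y),np.sin(Y),0])
def swing(ths,dz=0):
    s=robot.state();p0=np.array(s['ee_pos']);R0=Ro.from_rotvec(s['orientation'])
    for th in ths:
        q=Ro.from_rotvec([0,0,np.radians(th)]);delta(piv*[1,1,0]+q.apply(p0-piv*[1,1,0])+[0,0,dz],(q*R0).as_matrix())
E
python3 - <<'E'
from sw import *
show()
p=ring('side',[.5686,-.0215],.12,.18);ex=np.array([np.cos(Y),np.sin(Y),0])
p=p[abs((p-c)@ex)<.008];print(np.percentile(p,[2,98],0).round(4))
swing([-2.5,-5,-7.5,-10,-12.5,-15])
E
```

```text
6.65 [ 0.5401 -0.0233  0.1098] [ 4.6 -0.3 -9.8] [-0.16  1.01  0.19  1.2  -0.12  1.73 -1.47] -0.00018837254499162943
[[ 0.5615 -0.0556  0.1227]
 [ 0.5762  0.0104  0.1605]]
d [ 0.   -0.03 -0.  ] w [ 0.02 -0.    0.02]
d [ 0.002 -0.061 -0.002] w [ 0.039 -0.     0.039]
d [ 0.004 -0.091 -0.004] w [ 0.059 -0.     0.059]
d [ 0.007 -0.121 -0.007] w [ 0.079 -0.     0.079]
d [ 0.011 -0.15  -0.012] w [ 0.098 -0.     0.098]
d [ 0.016 -0.18  -0.017] w [ 0.118 -0.     0.118]
```

The pin is up about 20 mm at 10 N. Now the slow swing.

Request:
step_arm([
  {"jaw": -1, "x": 0, "y": -0.015, "z": 0, "wx": 0.01, "wy": 0, "wz": 0.01},
  {"jaw": -1, "x": 0, "y": -0.03, "z": 0, "wx": 0.02, "wy": 0, "wz": 0.02},
  {"jaw": -1, "x": 0.001, "y": -0.046, "z": -0.001, "wx": 0.03, "wy": 0, "wz": 0.03},
  {"jaw": -1, "x": 0.002, "y": -0.061, "z": -0.002, "wx": 0.039, "wy": 0, "wz": 0.039},
  {"jaw": -1, "x": 0.003, "y": -0.076, "z": -0.003, "wx": 0.049, "wy": 0, "wz": 0.049},
  {"jaw": -1, "x": 0.004, "y": -0.091, "z": -0.004, "wx": 0.059, "wy": 0, "wz": 0.059},
  {"jaw": -1, "x": 0.005, "y": -0.106, "z": -0.006, "wx": 0.069, "wy": 0, "wz": 0.069},
  {"jaw": -1, "x": 0.007, "y": -0.121, "z": -0.007, "wx": 0.079, "wy": 0, "wz": 0.079},
  {"jaw": -1, "x": 0.009, "y": -0.136, "z": -0.01, "wx": 0.088, "wy": 0, "wz": 0.088},
  {"jaw": -1, "x": 0.011, "y": -0.15, "z": -0.012, "wx": 0.098, "wy": 0, "wz": 0.098},
  {"jaw": -1, "x": 0.016, "y": -0.18, "z": -0.017, "wx": 0.118, "wy": 0, "wz": 0.118},
  {"jaw": -1, "x": 0.016, "y": -0.18, "z": -0.017, "wx": 0.118, "wy": 0, "wz": 0.118},
])

```text
clock: 7.9
ee_pos: [0.5441, 0.0313, 0.1099]
orientation: [-2.818, 0.294, 1.166]
wrist_force: [5.2, -2.1, -9.5]
opening: 0.0001
grip_force: 5.4
```

Run:
```python
from sw import *
show()
a=Y-np.radians(15);e=np.array([np.cos(a),np.sin(a),0]);g=piv-.18*e;print('target ring',g[:2])
for cam in ['side','scene']:
    p=ring(cam,g[:2],.12,.18);p=p[abs((p-g)@e)<.01];t=(p-g)@np.c_[e,[-e[1],e[0],0],[0,0,1]];print(len(t),np.percentile(t,[1,50,99],0).round(4))
    h=t[t[:,2]>.125];print('tangential mid',(np.percentile(h[:,1],1)+np.percentile(h[:,1],99))/2)
```

```text
7.9 [0.5441 0.0313 0.1099] [ 5.2 -2.1 -9.5] [-0.15  1.01  0.2   1.2  -0.3   1.73 -1.67] 0.00011949116772556496
target ring [0.57197562 0.02536802]
367 [[-0.0097 -0.0343  0.1214]
 [-0.001  -0.0074  0.1466]
 [ 0.0098  0.0306  0.1633]]
tangential mid -0.0017812027248011626
142 [[-0.0045 -0.0146  0.1228]
 [ 0.001   0.0131  0.1491]
 [ 0.0097  0.0355  0.1643]]
tangential mid 0.010132393217746751
```

The ring sits within ~1 mm of the target hole's position. Next I'll lower the pin.

Request:
step_arm([
  {"jaw": -1, "x": 0.012, "y": 0, "z": 0.012, "wx": 0, "wy": 0, "wz": 0},
  {"jaw": -1, "x": 0.022, "y": 0, "z": 0.022, "wx": 0, "wy": 0, "wz": 0},
  {"jaw": -1, "x": 0.032, "y": 0, "z": 0.032, "wx": 0, "wy": 0, "wz": 0},
  {"jaw": -1, "x": 0.042, "y": 0, "z": 0.042, "wx": 0, "wy": 0, "wz": 0},
  {"jaw": -1, "x": 0.052, "y": 0, "z": 0.052, "wx": 0, "wy": 0, "wz": 0},
  {"jaw": -1, "x": 0.062, "y": 0, "z": 0.062, "wx": 0, "wy": 0, "wz": 0},
  {"jaw": -1, "x": 0.072, "y": 0, "z": 0.072, "wx": 0, "wy": 0, "wz": 0},
  {"jaw": -1, "x": 0.076, "y": 0, "z": 0.076, "wx": 0, "wy": 0, "wz": 0},
  {"jaw": -1, "x": 0.076, "y": 0, "z": 0.076, "wx": 0, "wy": 0, "wz": 0},
])

```text
clock: 8.9
ee_pos: [0.5437, 0.031, 0.0777]
orientation: [-2.819, 0.29, 1.168]
wrist_force: [-0.1, 0.4, -0.3]
opening: -0.0001
grip_force: 0.0
```

Run:
```python
from sw import *
import cv2
show()
a=Y-np.radians(15);e=np.array([np.cos(a),np.sin(a),0]);g=piv-.18*e
for cam in ['side','scene']:
    p=ring(cam,g[:2],.1,.18);p=p[abs((p-g)@e)<.008];t=(p-g)@np.c_[e,[-e[1],e[0],0],[0,0,1]];print(len(t),np.percentile(t,[1,50,99],0).round(4))
cv2.imwrite('pics/a4.png',cv2.resize(robot.get_image('side')[0][150:300,180:420],(800,500))[:,:,::-1])
s=robot.state();Rn=Ro.from_rotvec(s['orientation']).as_matrix()
delta(np.array(s['ee_pos'])+.05*e+[0,0,.002],Rn)
delta(np.array(s['ee_pos'])+.05*e+[0,0,.15],Rn)
```

```text
8.9 [0.5437 0.031  0.0777] [-0.1  0.4 -0.3] [-0.15  1.05  0.2   1.2  -0.3   1.69 -1.66] -0.00011475550208758388
307 [[-0.0075 -0.0352  0.1006]
 [-0.001  -0.0079  0.1177]
 [ 0.0073  0.0322  0.1393]]
151 [[-0.0063 -0.024   0.1011]
 [ 0.0006  0.0127  0.1234]
 [ 0.0068  0.0349  0.1412]]
d [ 0.113 -0.    -0.122] w [-0.  0.  0.]
d [-0.235  0.001 -0.472] w [-0.  0.  0.]
```

View pics/a4.png

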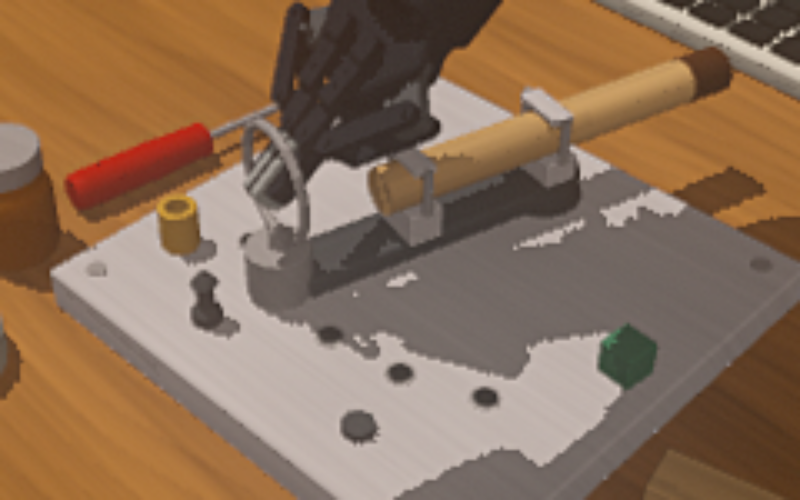

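The ring top reads 0.139–0.141, the same as at home, it is centred, and force is zero: the pin is home beside the peg (peg ~(206,300), boss ~(280,270)). I'll back out along the arm and rise.

Request:
step_arm([
  {"jaw": -1, "x": 0.025, "y": 0, "z": -0.025, "wx": 0, "wy": 0, "wz": 0},
  {"jaw": -1, "x": 0.05, "y": 0, "z": -0.053, "wx": 0, "wy": 0, "wz": 0},
  {"jaw": -1, "x": 0.075, "y": 0, "z": -0.082, "wx": 0, "wy": 0, "wz": 0},
  {"jaw": -1, "x": 0.103, "y": 0, "z": -0.112, "wx": 0, "wy": 0, "wz": 0},
  {"jaw": -1, "x": 0.103, "y": 0, "z": -0.112, "wx": 0, "wy": 0, "wz": 0},
  {"jaw": -1, "x": -0.01, "y": 0, "z": -0.24, "wx": 0, "wy": 0.05, "wz": 0},
  {"jaw": -1, "x": -0.12, "y": 0, "z": -0.36, "wx": 0, "wy": 0.1, "wz": 0},
  {"jaw": -1, "x": -0.23, "y": 0, "z": -0.47, "wx": 0, "wy": 0.15, "wz": 0},
  {"jaw": -1, "x": -0.23, "y": 0, "z": -0.47, "wx": 0, "wy": 0.15, "wz": 0},
  {"jaw": -1, "x": -0.23, "y": 0, "z": -0.47, "wx": 0, "wy": 0.15, "wz": 0},
])

```text
clock: 10.05
ee_pos: [0.5936, 0.0213, 0.2282]
orientation: [-2.958, 0.303, 0.829]
wrist_force: [0.1, 1.3, -1.4]
opening: -0.0003
grip_force: 0.0
```

Run:
```python
from sw import *
import cv2
show()
a=Y-np.radians(15);e=np.array([np.cos(a),np.sin(a),0]);g=piv-.18*e
for cam in ['side','scene']:
    p=ring(cam,g[:2],.1,.18);p=p[abs((p-g)@e)<.008];t=(p-g)@np.c_[e,[-e[1],e[0],0],[0,0,1]];print(len(t),np.percentile(t,[1,50,99],0).round(4))
cv2.imwrite('pics/a5.png',cv2.resize(robot.get_image('side')[0][100:340,150:470],(640,480))[:,:,::-1])
show()
```

```text
10.05 [0.5936 0.0213 0.2282] [ 0.1  1.3 -1.4] [-0.18  0.82  0.25  1.15 -0.26  1.73 -1.7 ] -0.0003416194781214259
168 [[-0.0032 -0.0353  0.1004]
 [-0.0008 -0.0155  0.1252]
 [ 0.0032  0.0339  0.1396]]
115 [[-0.003  -0.0323  0.101 ]
 [ 0.0004  0.0138  0.1282]
 [ 0.003   0.035   0.1421]]
10.2 [0.5931 0.021  0.225 ] [0.1 0.3 0.4] [-0.18  0.82  0.25  1.15 -0.26  1.73 -1.7 ] 0.00014369782264853832
```

View pics/a5.png

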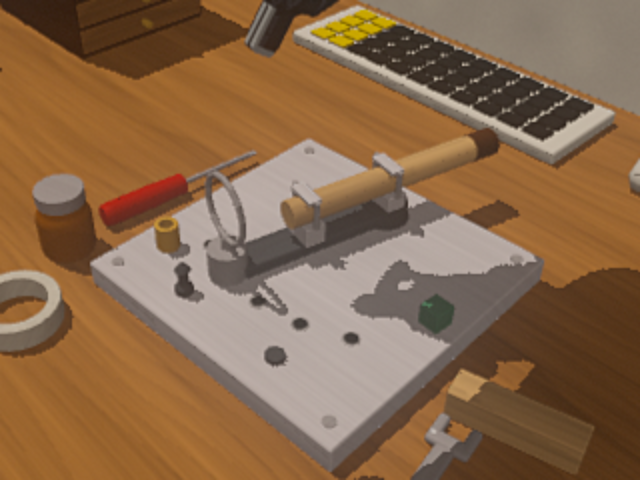

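The arm sits one hole over, beside the peg (ring ~(226,208), peg ~(184,280)). The pin is home, the bystanders are unmoved and the gripper is well clear at the top.

```bash
python3 -c "
from workcell import robot
print(robot.close_job())"
```

```text
the job is handed in; nothing more can be done
None
```

The jig is set one hole over at the pointed peg with the pin fully home (by camera depth), the loose things look unmoved and the gripper is clear; I handed the job in at about 10 s, and no verdict was reported.

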